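# Show a gas valve body to the inspection camera from three sides

## Task

Pick up the aluminium valve body and show it to the inspection camera from three sides in turn: first the inlet side with the brass plug, then the side with the yellow plate, then the outlet side with the black flange, each time square to the lens, upright in the picture, centred about 12 cm in front of the lens and held still for a full second. Then stand the valve upright on the floor of the steel tray and let go. Do not drop it, touch the camera or its stand, or shift the bottle, rivet tool or marking gauge.

Things in the scene. Friction and masses are not known exactly. Their poses are not given: they have to be found in the camera images.
- valve: Loose die-cast aluminium gas valve, about 0.34 kg, 112 mm tall, upright on the mat. Origin: centre of its underside, z up its axis. Foot 66 (x) x 62 x 8 mm, block 54 x 54 mm up to z = 66, collar 42 mm across to z = 70, round bonnet 32 mm across from z = 70 to 110 with a thin black cap. Sides: +y brass hexagon plug (inlet), -x yellow plate, -y round black flange (outlet), +x plain ribbed back.
- bonnet (a point): Grip point on the valve's axis at z = 92 mm above its underside, the middle of the round bonnet (32 mm across, so any gripper yaw fits); axes as valve.
- valve_mid (a point): Point on the valve's axis 37 mm above its underside, level with the middles of its sides; axes as valve.
- inlet_face (a point): Centre of the outer end of the brass plug: 38 mm out from the valve's axis along its +y, 37 mm above the underside; axes as valve.
- plate_face (a point): Centre of the yellow plate (40 x 34 mm): 28.5 mm out from the valve's axis along its -x, 37 mm above the underside; axes as valve.
- outlet_face (a point): Centre of the outer end of the black flange (45 mm across): 35 mm out from the valve's axis along its -y, 37 mm above the underside; axes as valve.
- camera: Fixed inspection camera: red housing 44 mm square, black ring light 84 mm across, 105 mm long. Origin: centre of the lens front. It looks along its own -x: towards the robot's side and 35 degrees below level; z is up in its picture, y is level. A valve square to the lens and upright in the picture so leans 35 degrees, its top away from the camera.
- focus (a point): Point 120 mm straight in front of the lens (camera frame -120, 0, 0), in free air about 193 mm above the bench, where the side being shown must be centred; axes as camera.
- stand: Fixed camera stand: dark steel base plate 200 x 140 x 14 mm and a steel post 20 mm across, 340 mm tall. Origin: on the bench at the post's axis; x points away from the robot's side, the base plate spans x = -155 to +45 mm. The lens centre lies at (-130, 0, 262) mm in its frame. Its place and yaw vary.
- tray: Fixed open steel tray, 200 (x) x 160 (y) x 28 mm outside, 3 mm walls and floor. Origin: centre of its underside. Its place and yaw vary, and it may be on the robot's left or right.
- mat: Fixed black rubber drying mat with gray ribs, 150 x 150 x 6 mm on which the valve stands at the start, on the other side from the tray. Origin: centre of its underside.
- bottle: Loose green glass bottle with black cap, 60 mm across, 165 mm tall, bystander. Origin: centre of its underside.
- rivet_tool: Loose chrome hand rivet tool with black grips lying flat, about 240 x 72 x 23 mm, long along its x, bystander. Origin: near its middle, on the bench.
- gauge: Loose black plastic marking gauge lying flat, 190 mm long along its x, 62 mm wide, 54 mm tall at its brass screw, bystander, between robot and camera. Origin: under its middle, on the bench.
Things that resemble listed ones, but are neither listed nor needed, are in the scene too. What is meant by the valve is not blue or pink, and is the larger of those in its own colour.

How it is judged:
By the outcome, as a careful person would: the job done as asked, in the order asked, and still so for the second after the job is handed in, with the robot touching nothing.
It also fails if it takes over 67 s, if anything falls off the work surface, if the arm or the gripper's body presses on something with over 40 N, if the wrist force passes 120 N, or if a joint passes its speed limit or range.

## Robot

A 7-joint arm with a two-finger parallel gripper is mounted at the origin on the work surface. World frame = base frame: x ahead of the robot, y to its left, z up, the work surface at z = 0. Lengths are in m, angles in rad, forces in N, time in s.
With the tool pointing down it reaches from about 0.4 to 0.875 m from the base axis. Payload 6.5 kg.
Tool frame: the origin (TCP) lies midway between the tips of the shut fingers; the grasp point (between the pads) lies 19 mm behind it (r.tcp_to_grasp is the distance from the TCP to the grasp point, in m); z points along the fingers, y is the line along which they close (so a half turn about z gives the same grasp; the last joint's range is limited). The gripper opens to 88 mm and grips with 3 to 60 N. Pads are 18 mm wide; open, the fingers measure 123 mm over their backs; the gripper's body (75 mm by 187 mm) begins 45 mm behind the grasp point.
Start: joints at [-1.167, 0.536, -0.004, 1.538, 0.003, 1.067, -0.071], TCP at [0.294, 0.58, 0.202] pointing down, gripper open.
Joint ranges: [-2.7, 2.7], [-0.37, 2.16], [-1.27, 1.26], [0.24, 2.4], [-1.31, 4.45], [0.19, 1.91], [-2.76, 2.76]. Speed limits (rad/s): [2.39, 2.39, 3.14, 3.14, 3.14, 3.14, 3.14].

## Interface

Orientations are given as [roll, pitch, yaw] about the fixed x, y, z axes, in that order (R = Rz(yaw) Ry(pitch) Rx(roll)).
In Python, from cell import r gives the robot as it stands.
- The arm moves only by the shell command python3 -m inch 'ROWS' [FORCE]. ROWS is JSON, a list of rows, each a list of 3 entries, a list of its own where there are three numbers: the finger opening in m, from 0 to 0.0881, then the shift along the tool's x, y, z in m, then the turn, a rotation vector about the tool's x, y, z in rad. A call has 1 to 10 rows; each row is the pose to reach, as a shift and turn from the pose commanded when the call began, along the tool's axes at that moment; what a row does not reach only later rows make up. A row lasts 1/10 s, in which the tool goes at most 50 mm and 8.59 degrees, less where a joint would pass 70% of its speed; a pose out of reach is approached as far as the arm can. A call with a gripper value outside its range is refused whole. The fingers move at their own pace and stop on an object; FORCE is the grip in N (left out, the last holds). Time passes only in rows, so rows that repeat a pose let the fingers close. It gives the time, the measured TCP pose, the force, the opening and the grip force at its end, in the units of the state.
- r.get_obs(): the state, without advancing time (a new reading comes with each control period).
- r.get_image(name): name is "scene" or "top"; returns the picture (420x560x3 uint8, blue, green, red); there is no depth.
- r.get_calibration(name): a dict with "camera_matrix" (3x3 intrinsics, pixels), "view" (4x4, takes a point from world to camera coordinates). Camera axes: x right, y down, z forward; pixel columns grow to the right and rows downward; lengths in m; the calibration is good to about 2 mm. A picture is of the moment at which its call begins. get_calibration takes no time and is no camera call.
- r.sign_off(): hands the job in; it is judged then, once.
The state is a dict: "t": time; "joint_positions": joint angles; "joint_velocities": joint speeds; "joint_torque": joint torques, N m; "tcp_pos": TCP position; "ee_rot": TCP orientation; "force": force on the tool from outside, world axes, zero at the start; "torque": the same for the moment, N m; "opening": finger opening in m; "finger_force": force on a finger pad.
Only numpy, scipy, OpenCV 4.12 (cv2) and the standard library are available. Lean on these libraries where they do the work, as an engineer would, in place of code of your own. Each camera call takes 0.05 s, during which the arm holds its last target. There are 200 camera calls.

## Working session

There is one attempt and no reset: what is moved stays moved. The work goes in short steps, Python scripts to look and compute and a shell command to move; the robot and the scene stay as the last step left them, time stands still between calls to the robot, and variables do not carry over. Pictures are saved under pics/ and viewed, at most 11 in all, crops included, and the job is handed in when it is done.

```bash
ls; mkdir -p pics
python3 - <<'E'
from cell import r
import cv2
for n in("scene","top"):
    im=r.get_image(n); cv2.imwrite(f"pics/{n}0.png",im); c=r.get_calibration(n); print(n,c["camera_matrix"],c["view"])
o=r.get_obs(); print(o["tcp_pos"],o["ee_rot"],o["t"],o["opening"],r.tcp_to_grasp)
E
```

```text
pics
scene [[457.8050663    0.         273.44485747]
 [  0.         457.8050663  211.01810072]
 [  0.           0.           1.        ]] [[ 0.51835205  0.85510795 -0.01007679 -0.26432145]
 [ 0.55628995 -0.34611632 -0.75547666 -0.2142721 ]
 [-0.64950184  0.38599726 -0.65509806  1.67747264]
 [ 0.          0.          0.          1.        ]]
top [[458.63982677   0.         276.05527185]
 [  0.         458.63982677 213.59428387]
 [  0.           0.           1.        ]] [[-0.01569616 -0.99982221  0.0104487  -0.06090897]
 [-0.98836066  0.01393308 -0.15148952  0.61235073]
 [ 0.151317   -0.01270489 -0.98840364  1.20895905]
 [ 0.          0.          0.          1.        ]]
[0.29400469 0.57900956 0.2009174 ] [-3.13998169e+00  1.39969641e-04  2.67187783e+00] 0.1 0.08807424126093391 0.0187
```

View pics/scene0.png

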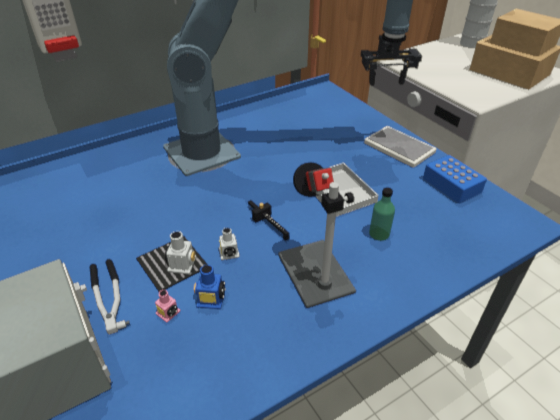

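View pics/top0.png

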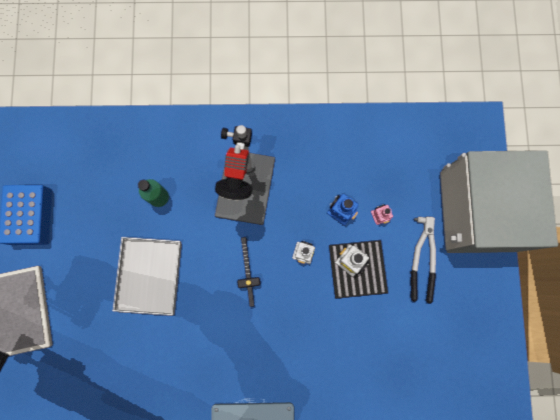

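Valve candidates, as pixels in top and scene:
- Large aluminium valve on the mat: (353,260), (180,255).
- Small silver valve: (304,252), (228,243).
- Blue valve: (345,208), (210,288).
- Pink valve: (383,214), (166,305).

The one on the mat fits: it is aluminium, the larger of its colour and standing on the mat. I'll confirm it in an enlarged crop.

Run:
```python
import cv2,numpy as np
s=cv2.imread("pics/scene0.png");t=cv2.imread("pics/top0.png")
a=cv2.resize(s[225:281,150:250],(800,448)[:2],interpolation=cv2.INTER_CUBIC)
a=cv2.resize(s[222:282,140:250],(440,240),interpolation=cv2.INTER_CUBIC)
a=cv2.resize(s[225:285,150:210],(400,400),interpolation=cv2.INTER_CUBIC)
b=cv2.resize(t[230:290,325:385],(400,400),interpolation=cv2.INTER_CUBIC)
c=cv2.resize(t[230:320,110:210],(222,200),interpolation=cv2.INTER_CUBIC)
d=cv2.resize(t[140:230,205:305],(222,200),interpolation=cv2.INTER_CUBIC)
e=cv2.resize(s[155:215,285:385],(333,200),interpolation=cv2.INTER_CUBIC)
cv2.imwrite("pics/crop1.png",np.vstack([np.hstack([a,b]),np.hstack([c,d,e,np.zeros((200,23,3),np.uint8)])]))
```

```text
(no output)
```

View pics/crop1.png

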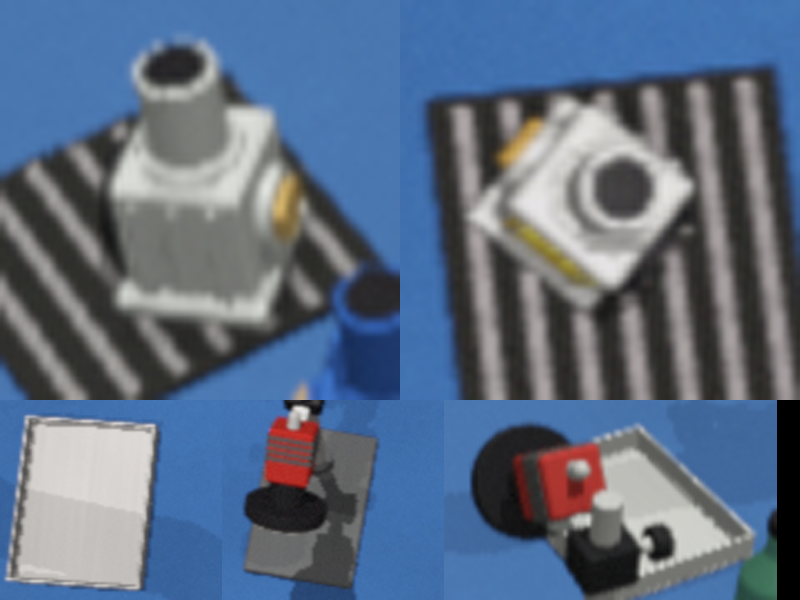

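The crop confirms it: the valve on the mat is the large aluminium one. Its brass plug points up-left, its yellow plate down-left, and its cap is at top px (358.6,258.2). Next I'll work out the poses.

```bash
cat > h.py <<'E'
from cell import r
import numpy as np
from scipy.spatial.transform import Rotation as R
from scipy.optimize import least_squares
C={n:r.get_calibration(n) for n in("scene","top")}
def proj(n,P):
    P=np.atleast_2d(P); V=C[n]["view"]; c=P@V[:3,:3].T+V[:3,3]; p=c@np.array(C[n]["camera_matrix"]).T; return p[:,:2]/p[:,2:]
def ray(n,uv,z):
    V=C[n]["view"]; o=-V[:3,:3].T@V[:3,3]; d=V[:3,:3].T@np.linalg.inv(C[n]["camera_matrix"])@[*uv,1]
    return o+d*(z-o[2])/d[2]
def tri(a,b):
    return least_squares(lambda P:np.r_[proj("scene",P)[0]-a,proj("top",P)[0]-b],[.6,0,.1])
def place(pose,L):  # x,y,yaw planar pose, local pts
    x,y,w=pose; return R.from_euler("z",w).apply(L)+[x,y,0]
def fit(obs,x0):
    f=lambda p:np.concatenate([proj(n,place(p,[l]))[0]-uv for n,l,uv in obs]); s=least_squares(f,x0,loss="soft_l1"); return s.x,np.round(s.fun,1).tolist()
E
python3 - <<'E'
from h import *
np.set_printoptions(precision=4,suppress=True)
s=tri((175.8,234.75),(358.6,258.2)); print("cap",s.x,s.fun)
t=lambda u,v:(325+(u-400)/6.667,230+v/6.667)
k=.027;f=.072
obs=[("top",[0,0,.118],(358.6,258.2)),("scene",[0,0,.118],(175.8,234.75)),("top",[k,k,f],t(570,97)),("top",[k,-k,f],t(693,187)),("top",[-k,-k,f],t(590,290)),("top",[-.033,.031,.014],t(472,215)),("top",[0,.038,.043],t(520,140)),
("scene",[0,.038,.043],(150+287/6.667,225+208/6.667)),("scene",[.033,.031,.006],(150+268/6.667,225+325/6.667)),("scene",[.033,-.031,.006],(150+118/6.667,225+300/6.667))]
print("valve",*fit(obs,[.6,-.2,-.63]))
b=lambda u,v:(205+(u-222)/2.22,140+(v-400)/2.22)
st=[("top",[.045,-.07,.014],b(377,437)),("top",[-.155,-.07,.014],b(352,587)),("top",[-.155,.07,.014],b(246,570)),("scene",[.045,-.07,.014],(316,301)),("scene",[.045,.07,.014],(354,291)),("scene",[-.155,-.07,.014],(279,252)),("top",[-.13,0,.262],b(286,508)),("scene",[-.13,0,.262],(309,180))]
print("stand",*fit(st,[.8,0.05,0]))
L=tri((309,180),b(286,508));print("lens tri",L.x,L.fun)
c=lambda u,v:(110+u/2.22,230+(v-400)/2.22)
P=[ray("top",c(*q),.028) for q in((25,417),(158,427),(143,588),(8,578))]
print("tray",np.array(P),np.mean(P,0),[np.linalg.norm(P[i]-P[(i+1)%4]) for i in range(4)])
print("bottle",ray("top",(145,185),.165),"gauge",ray("top",(249,283),.04))
print(r.get_obs()["joint_positions"])
E
```

```text
cap [ 0.4828 -0.2771  0.1179] [-0.2408 -0.0025 -0.2242 -0.082 ]
valve [ 0.4823 -0.2755 -0.7147] [-0.9, 0.1, 0.3, -0.4, 2.4, 0.4, -0.1, -0.0, 2.6, 0.3, -1.2, 0.1, -1.3, -0.2, 0.8, -0.0, -0.8, 0.6, -0.4, 1.5]
stand [ 0.753   0.0071 -0.1788] [0.1, -1.1, -0.3, -0.4, -1.8, -0.9, -9.1, 5.4, 3.0, -0.8, -1.6, 0.0, -0.9, 5.3, -1.4, 0.1]
lens tri [0.6355 0.0272 0.2704] [ 0.1368 -0.0224  0.114   0.0636]
tray [[0.5534 0.3562 0.028 ]
 [0.5385 0.1917 0.028 ]
 [0.3437 0.2068 0.028 ]
 [0.3582 0.3698 0.028 ]] [0.4485 0.2811 0.028 ] [np.float64(0.1651483436558283), np.float64(0.19539030096639068), np.float64(0.1636625332615496), np.float64(0.1956157519962835)]
bottle [0.6701 0.2572 0.165 ] gauge [0.4246 0.0056 0.04  ]
[-1.1672  0.5371 -0.0044  1.5387  0.0026  1.0673 -0.0712]
```

```bash
cat > ov.py <<'E'
from h import *
import cv2
def box(x,y,z0,z1):
    c=[(x[i],y[j]) for i,j in((0,0),(1,0),(1,1),(0,1))]
    return [([*c[i],z],[*c[(i+1)%4],z]) for z in(z0,z1) for i in range(4)]
def circ(o,a,b,n=24):
    t=np.linspace(0,2*np.pi,n+1); q=[np.array(o)+np.array(a)*np.cos(k)+np.array(b)*np.sin(k) for k in t]; return list(zip(q[:-1],q[1:]))
def crop(im,n,x0,y0,w,h,s,segs):
    o=cv2.resize(im[y0:y0+h,x0:x0+w],(w*s,h*s),interpolation=cv2.INTER_CUBIC)
    for a,b in segs:
        p=(proj(n,np.array([a,b]))-[x0,y0]+.5)*s
        cv2.line(o,*[tuple(int(v) for v in q) for q in p],(255,0,255),1,cv2.LINE_AA)
    return o
c35,s35=np.cos(np.radians(35)),np.sin(np.radians(35))
def valve(z0=.006):
    return box((-.033,.033),(-.031,.031),z0,z0+.008)+box((-.027,.027),(-.027,.027),z0+.008,z0+.066)+circ([0,0,z0+.112],[.016,0,0],[0,.016,0])+circ([0,.038,z0+.037],[.012,0,0],[0,0,.012])
stand=box((-.155,.045),(-.07,.07),0,.014)+circ([-.13,0,.262],[0,.042,0],[-.042*s35,0,.042*c35])+circ([0,0,.34],[.01,0,0],[0,.01,0])
W=lambda p,S:[tuple(place(p,np.array([a,b],float))) for a,b in S]
E
python3 - <<'E'
from ov import *
s=cv2.imread("pics/scene0.png");t=cv2.imread("pics/top0.png")
v=W([.482,-.276,-.66],valve()); k=W([.753,.0071,-.1788],stand)
z=np.vstack
A=crop(s,"scene",270,150,100,160,3,k);B=crop(t,"top",205,120,80,120,4,k)[:480]
D=crop(s,"scene",150,225,60,50,3,v)
E_=crop(t,"top",325,230,60,60,3,v)
o=np.zeros((600,800,3),np.uint8);o[:480,:300]=A;o[:480,300:620]=B
o[:150,620:800]=D;o[150:330,620:800]=E_
cv2.imwrite("pics/ov1.png",o)
E
```

```text
(no output)
```

View pics/ov1.png

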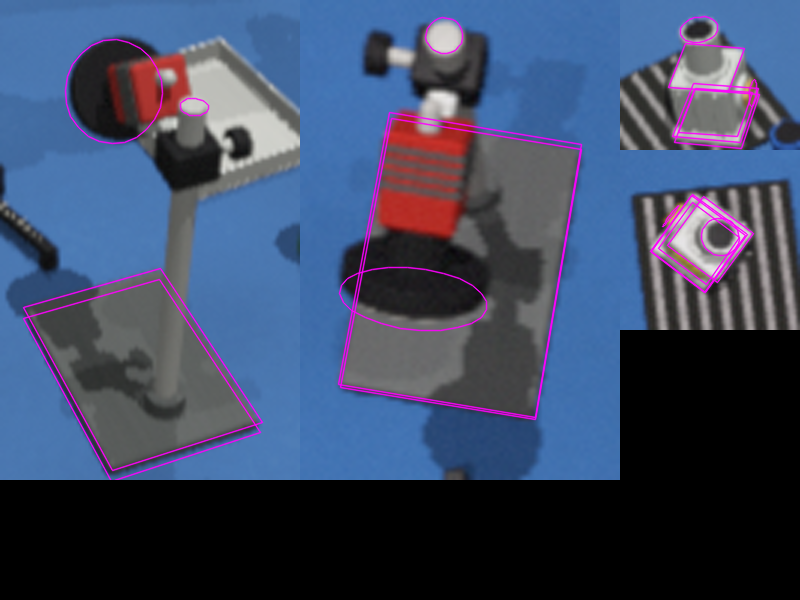

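The overlay shows the stand model lying on its base plate, post top and ring in both views to within about 1 px. The valve wireframe at yaw -0.66 fits as well.

```bash
cat >> h.py <<'E'
def now():
    o=r.get_obs(); return np.array(o["tcp_pos"]),R.from_euler("xyz",o["ee_rot"]),o
def go(g,Rt,tag=""):   # print shift, turn to put grasp point at g with tool rotation Rt
    p,R0,o=now(); t=np.array(g)+r.tcp_to_grasp*Rt.as_matrix()[:,2]
    print(tag,"shift",np.round(R0.inv().apply(t-p),4).tolist(),"turn",np.round((R0.inv()*Rt).as_rotvec(),4).tolist())
def down(yaw): return R.from_euler("xyz",[np.pi,0,yaw])
E
python3 - <<'E'
from h import *
go([.482,-.276,.24],down(np.radians(198)),"above")
E
```

```text
above shift [-0.5546, -0.6773, -0.0192] turn [-0.0016, -0.0005, -0.7839]
```

```bash
python3 -m inch '[[0.088,[-0.03,-0.04,-0.02],[0,0,-0.08]],[0.088,[-0.06,-0.07,-0.02],[0,0,-0.16]],[0.088,[-0.09,-0.11,-0.02],[0,0,-0.24]],[0.088,[-0.12,-0.15,-0.02],[0,0,-0.32]],[0.088,[-0.15,-0.19,-0.02],[0,0,-0.4]],[0.088,[-0.18,-0.22,-0.02],[0,0,-0.48]],[0.088,[-0.21,-0.26,-0.02],[0,0,-0.56]],[0.088,[-0.24,-0.29,-0.02],[0,0,-0.64]],[0.088,[-0.27,-0.33,-0.02],[0,0,-0.72]],[0.088,[-0.3,-0.37,-0.02],[0,0,-0.78]]]'
python3 - <<'E'
from h import *
go([.482,-.276,.2],down(np.radians(198)),"above"); print(now()[2]["joint_positions"])
E
```

```text
t: 1.1
tcp_pos: [0.3942, 0.112, 0.2217]
ee_rot: [3.142, 0.0, -2.828]
force: [0.7, 1.1, 0.5]
opening: 0.0877
finger_force: 0.0
above shift [0.0362, -0.3961, 0.0404] turn [0.0001, 0.0002, -0.0005]
[-0.47500806  0.09127428  0.09407792  2.1138359  -0.01070168  0.93675573
  1.50950336]
```

```bash
python3 -m inch '[[0.088,[0.003,-0.04,0.0],[0,0,0]],[0.088,[0.007,-0.08,0.0],[0,0,0]],[0.088,[0.01,-0.12,0.0],[0,0,0]],[0.088,[0.015,-0.16,0.0],[0,0,0]],[0.088,[0.018,-0.2,0.0],[0,0,0]],[0.088,[0.022,-0.24,0.0],[0,0,0]],[0.088,[0.026,-0.28,0.01],[0,0,0]],[0.088,[0.03,-0.32,0.02],[0,0,0]],[0.088,[0.034,-0.36,0.03],[0,0,0]],[0.088,[0.036,-0.396,0.04],[0,0,0]]]'
python3 - <<'E'
from h import *
go([.482,-.276,.101],down(np.radians(198)),"grasp"); print(now()[2]["joint_positions"])
E
```

```text
t: 2.1
tcp_pos: [0.4807, -0.2762, 0.1811]
ee_rot: [-3.142, -0.0, -2.832]
force: [0.4, 0.9, 0.4]
opening: 0.0879
finger_force: 0.0
grasp shift [-0.0014, -0.0002, 0.0988] turn [-0.0, -0.0004, -0.0046]
[ 0.14572536  0.41479253  0.38029939  1.83289553 -0.18739797  0.92933778
  2.4898623 ]
```

```bash
python3 -m inch '[[0.088,[-0.001,0,0.03],[0,0,0]],[0.088,[-0.001,0,0.06],[0,0,0]],[0.088,[-0.001,0,0.085],[0,0,0]],[0.088,[-0.001,0,0.099],[0,0,0]],[0.088,[-0.001,0,0.099],[0,0,0]],[0.03,[-0.001,0,0.099],[0,0,0]],[0.025,[-0.001,0,0.099],[0,0,0]],[0.02,[-0.001,0,0.099],[0,0,0]],[0.02,[-0.001,0,0.099],[0,0,0]],[0.02,[-0.001,0,0.099],[0,0,0]]]' 55;  python3 -m inch '[[0.02,[0,0,0],[0,0,0]],[0.02,[0,0,0],[0,0,0]],[0.02,[0,0,0],[0,0,0]]]'
```

```text
t: 3.1
tcp_pos: [0.4821, -0.274, 0.0832]
ee_rot: [-3.141, 0.001, -2.831]
force: [1.1, -0.1, -0.3]
opening: 0.0498
finger_force: 0.0
t: 3.4
tcp_pos: [0.4818, -0.274, 0.0827]
ee_rot: [-3.142, 0.0, -2.831]
force: [0.4, -0.3, 1.1]
opening: 0.0261
finger_force: 0.0
```

Run:
```python
from ov import *
a,b=r.get_image("scene"),r.get_image("top"); print(r.get_obs()["opening"],r.get_obs()["finger_force"])
cv2.imwrite("pics/g1.png",np.hstack([crop(a,"scene",140,200,80,90,5,[]),crop(b,"top",320,215,80,90,5,[])]))
```

```text
0.020097037844444735 0.0
```

View pics/g1.png

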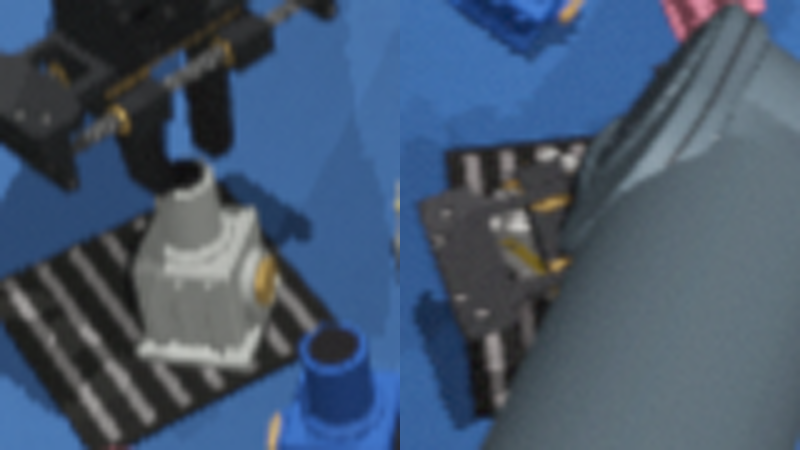

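Run:
```python
from ov import *
p,Q,o=now(); print(p)
print("tcp",proj("scene",p),proj("top",p),"tip1/2",proj("scene",p+Q.apply([[0,.02,0],[0,-.02,0]])))
print("cap model",proj("scene",[.482,-.276,.118]))
s0=cv2.imread("pics/scene0.png");s1=r.get_image("scene");cv2.imwrite("pics/s1.png",s1)
# valve shift by lower body template
T=s0[248:275,163:198]; m=cv2.matchTemplate(s1[235:290,150:215],T,cv2.TM_CCOEFF_NORMED); _,v,_,l=cv2.minMaxLoc(m); print("body moved",l[0]+150-163,l[1]+235-248,v)
```

```text
[ 0.48185474 -0.27389942  0.08271592]
tcp [[178.58539671 243.73648548]] [[354.6457808  259.22890978]] tip1/2 [[184.40837954 239.67103117]
 [172.65196687 247.879051  ]]
cap model [[175.85019273 234.37862415]]
body moved 0 0 0.9041184782981873
```

Run:
```python
from ov import *
p,Q,o=now(); s0=cv2.imread("pics/scene0.png");s1=cv2.imread("pics/s1.png")
def ax(p,Q,w): return [(p+Q.apply([0,-w,0]),p+Q.apply([0,w,0])),(p,p+Q.apply([0,0,-.064])),(p+Q.apply([0,-.0935,-.064]),p+Q.apply([0,.0935,-.064]))]
p0=np.array([.294,.579,.2009]);Q0=R.from_euler("xyz",[-3.13998,.00014,2.67188])
print(o["tcp_pos"],o["t"],o["joint_positions"],o["opening"])
cv2.imwrite("pics/g2.png",np.hstack([crop(s0,"scene",350,30,80,100,5,ax(p0,Q0,.044)),crop(s1,"scene",140,180,80,100,5,ax(p,Q,.01))]))
```

```text
[ 0.48178124 -0.27392784  0.08268646] 3.55 [ 0.18660885  0.55520398  0.32777088  1.89858376 -0.25765993  0.72875982
  2.54299387] 0.019961013139890932
```

View pics/g2.png

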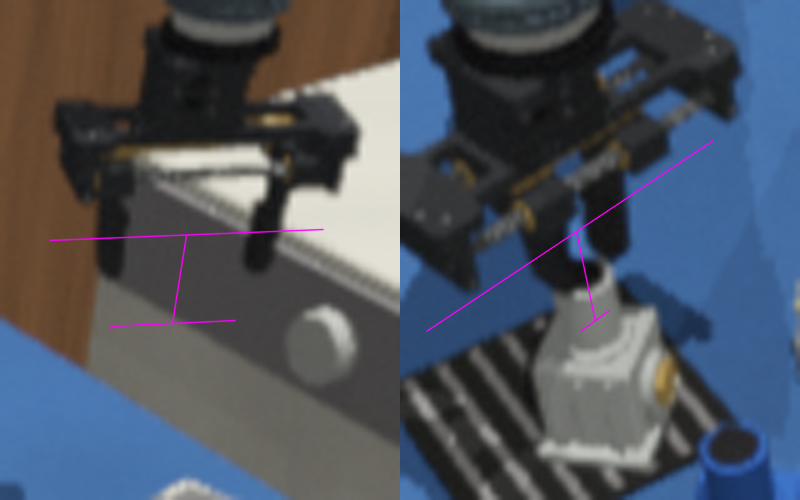

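The picture shows the gripper closed just above the cap. In both frames its tips sit about 10 px above the projected TCP, on the same axis line. The real tips are therefore about 37 mm behind the reported TCP, either along the tool or in world z. I'll open and go down by that much, checking the force.

```bash
python3 -m inch '[[0.088,[0,0,-0.01],[0,0,0]],[0.088,[0,0,-0.01],[0,0,0]],[0.088,[0,0,-0.01],[0,0,0]],[0.088,[0,0,-0.01],[0,0,0]],[0.088,[0,0,-0.01],[0,0,0]],[0.088,[0,0,-0.01],[0,0,0]],[0.088,[0,0,-0.01],[0,0,0]],[0.088,[0,0,0.01],[0,0,0]],[0.088,[0,0,0.025],[0,0,0]],[0.088,[0,0,0.035],[0,0,0]]]'; python3 -m inch '[[0.02,[0,0,0],[0,0,0]],[0.02,[0,0,0],[0,0,0]],[0.02,[0,0,0],[0,0,0]],[0.02,[0,0,0],[0,0,0]],[0.02,[0,0,0],[0,0,0]],[0.02,[0,0,0],[0,0,0]],[0.02,[0,0,0],[0,0,0]],[0.02,[0,0,0],[0,0,0]]]' 55
```

```text
t: 4.55
tcp_pos: [0.4811, -0.2735, 0.0463]
ee_rot: [3.14, -0.001, -2.831]
force: [-0.3, 0.3, 0.2]
opening: 0.0882
finger_force: 0.0
t: 5.35
tcp_pos: [0.4824, -0.2746, 0.0481]
ee_rot: [-3.14, 0.001, -2.832]
force: [1.0, -1.4, 0.2]
opening: 0.0303
finger_force: 55.0
```

```bash
cat >> h.py <<'E'
ST=np.array([.753,.0071,-.1788]); YV=-.66; OFF=.037; HG=.0975; WORLD=0.0 # WORLD: part of OFF that is world z
def cam():
    w=ST[2]; c,s=np.cos(np.radians(35)),np.sin(np.radians(35)); h=np.array([np.cos(w),np.sin(w),0])
    return c*h+[0,0,s], np.array([-np.sin(w),np.cos(w),0]), -s*h+[0,0,c]
def lens(): return place(ST,[[-.13,0,.262]])[0]
RVT=(down(-2.831).inv()*R.from_euler("z",YV))   # valve in tool
D=dict(inlet=.038,plate=.0285,outlet=.035)
def vshow(side,dist=.12,up=0):  # valve rotation, valve origin
    X,Y,Z=cam(); M={"inlet":np.c_[-Y,X,Z],"plate":np.c_[-X,-Y,Z],"outlet":np.c_[Y,-X,Z]}[side]
    return R.from_matrix(M), lens()-X*(dist+D[side])-.037*Z+up*Z
def gov(Rv,o,tag="",rvt=None):   # rows to bring valve origin to o with rotation Rv
    Rt=Rv*(RVT if rvt is None else rvt).inv(); m=Rt.as_matrix()
    t=o+Rv.apply([0,0,HG])+m[:,2]*(r.tcp_to_grasp+OFF-WORLD)-[0,0,WORLD]
    p,R0,_=now(); print(tag,"shift",np.round(R0.inv().apply(t-p),4).tolist(),"turn",np.round((R0.inv()*Rt).as_rotvec(),4).tolist(),"tcp",np.round(t,3))
E
python3 -m inch '[[0.02,[0,0,-0.01],[0,0,0]],[0.02,[0,0,-0.03],[0,0,0]],[0.02,[0,0,-0.06],[0,0,0]],[0.02,[0,0,-0.09],[0,0,0]],[0.02,[0,0,-0.12],[0,0,0]],[0.02,[0,0,-0.14],[0,0,0]],[0.02,[0,0,-0.15],[0,0,0]]]'
python3 - <<'E'
from h import *
print(lens(),det:=np.linalg.det(vshow("plate")[0].as_matrix()))
gov(*vshow("inlet",.15),"inlet150")
E
```

```text
t: 6.05
tcp_pos: [0.4821, -0.274, 0.1997]
ee_rot: [-3.141, 0.001, -2.831]
force: [-0.2, -0.0, -3.8]
opening: 0.0296
finger_force: 55.0
[0.62507248 0.03022035 0.262     ] 1.0
inlet150 shift [-0.0906, 0.3197, 0.0414] turn [-0.0355, -0.6386, 1.054] tcp [0.471 0.058 0.158]
```

```bash
python3 -m inch '[[0.02,[-0.009,0.032,0.004],[-0.0036,-0.064,0.105]],[0.02,[-0.018,0.064,0.008],[-0.007,-0.128,0.21]],[0.02,[-0.027,0.096,0.012],[-0.01,-0.192,0.315]],[0.02,[-0.036,0.128,0.016],[-0.014,-0.255,0.42]],[0.02,[-0.045,0.16,0.02],[-0.018,-0.32,0.525]],[0.02,[-0.054,0.192,0.025],[-0.021,-0.383,0.63]],[0.02,[-0.063,0.224,0.029],[-0.025,-0.447,0.735]],[0.02,[-0.072,0.256,0.033],[-0.028,-0.51,0.84]],[0.02,[-0.081,0.288,0.037],[-0.032,-0.575,0.95]],[0.02,[-0.0906,0.3197,0.0414],[-0.0355,-0.6386,1.054]]]';python3 - <<'E'
from ov import *
gov(*vshow("inlet",.15),"inlet150"); print(now()[2]["joint_positions"])
a,b=r.get_image("scene"),r.get_image("top");cv2.imwrite("pics/i_s.png",a);cv2.imwrite("pics/i_t.png",b)
Rv,o=vshow("inlet",.15)
V=[tuple(Rv.apply(np.array([p,q],float))+o) for p,q in valve(0)]
cv2.imwrite("pics/i1.png",np.hstack([crop(a,"scene",245,120,100,120,4,V),crop(b,"top",200,150,100,120,4,V)]))
E
```

```text
t: 7.05
tcp_pos: [0.4513, -0.0479, 0.1473]
ee_rot: [3.028, 0.341, 2.672]
force: [-0.0, 0.0, -3.7]
opening: 0.0302
finger_force: 55.0
inlet150 shift [0.0252, 0.105, -0.0086] turn [-0.0956, -0.2351, 0.3229] tcp [0.471 0.058 0.158]
[ 0.22572488  0.13255768 -0.28829077  2.37870449  0.36405286  0.30127914
  0.73685396]
```

View pics/i1.png

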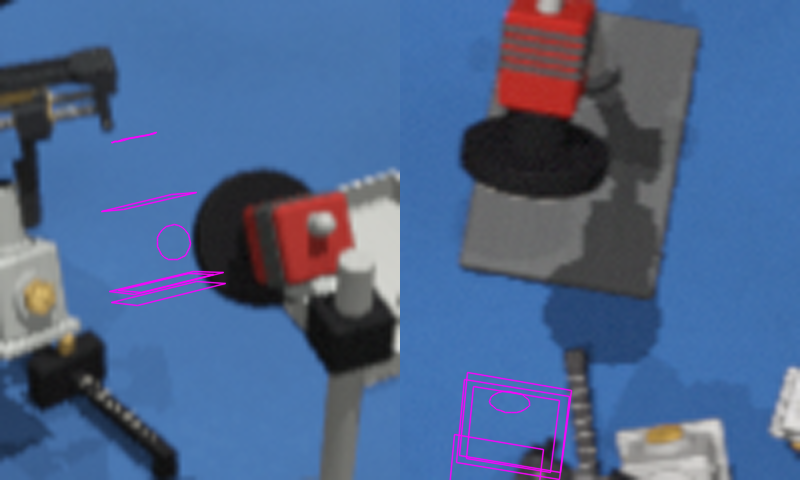

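Run:
```python
from h import *
p=np.array(now()[0]);Q=now()[1]; s=tri((254.5,193.75),(265,258.2)); print("seen plug",s.x,s.fun)
for W in(0,.037):
    g=p-Q.apply([0,0,.0187+.037-W])+[0,0,W]; Rv=Q*RVT; print(W,g+Rv.apply([0,.038,.037-HG]),Rv.as_euler("xyz"))
gov(*vshow("inlet",.12),"inlet120")
```

```text
seen plug [ 0.48361668 -0.04078813  0.1536149 ] [ 0.5649126  -0.05160546  0.4639679   0.22053411]
0 [ 0.48748211 -0.04132586  0.15478987] [ 0.34300491 -0.09958407 -1.43613058]
0.037 [ 0.50027834 -0.04308805  0.15711782] [ 0.34300491 -0.09958407 -1.43613058]
inlet120 shift [-0.0041, 0.1127, -0.0164] turn [-0.0947, -0.2379, 0.3244] tcp [0.495 0.054 0.175]
```

The seen plug (0.484, -0.041, 0.154) agrees with the offset being along the tool, to about 4 mm. I'll continue to the show pose.

```bash
python3 -m inch '[[0.02,[0,0.016,-0.008],[-0.01,-0.03,0.046]],[0.02,[0,0.032,-0.014],[-0.02,-0.06,0.092]],[0.02,[0,0.048,-0.016],[-0.04,-0.1,0.138]],[0.02,[0,0.064,-0.016],[-0.055,-0.135,0.185]],[0.02,[-0.002,0.08,-0.016],[-0.07,-0.17,0.231]],[0.02,[-0.004,0.096,-0.016],[-0.08,-0.2,0.278]],[0.02,[-0.004,0.113,-0.016],[-0.095,-0.238,0.324]],[0.02,[-0.004,0.113,-0.016],[-0.095,-0.238,0.324]],[0.02,[-0.004,0.113,-0.016],[-0.095,-0.238,0.324]]]';python3 - <<'E'
from ov import *
gov(*vshow("inlet",.12),"inlet120"); print(now()[2]["joint_positions"])
E
```

```text
t: 8.05
tcp_pos: [0.4993, 0.0545, 0.1765]
ee_rot: [2.765, 0.493, 2.266]
force: [-0.2, 0.3, -3.9]
opening: 0.0301
finger_force: 55.0
inlet120 shift [0.0024, -0.0035, -0.0013] turn [-0.0006, 0.0002, -0.0004] tcp [0.495 0.054 0.175]
[ 0.69904778  0.36140541 -1.26819591  2.39456385  1.51322676  0.69105011
 -0.95344619]
```

The pose is reached, but the elbow has folded sideways (q3 and q4 at their limits). That leaves too little q7 range for the next two turns. I'll fit the arm's kinematics from the logged poses to find a better posture.

```bash
cat > kin.py <<'E'
from h import *
DAT=[([-1.1672,.5371,-.0044,1.5387,.0026,1.0673,-.0712],[.29400469,.57900956,.2009174],[-3.13998,.00014,2.67188]),
([-.47500806,.09127428,.09407792,2.1138359,-.01070168,.93675573,1.50950336],[.3942,.112,.2217],[3.142,0,-2.828]),
([.14572536,.41479253,.38029939,1.83289553,-.18739797,.92933778,2.4898623],[.4807,-.2762,.1811],[-3.142,0,-2.832]),
([.18660885,.55520398,.32777088,1.89858376,-.25765993,.72875982,2.54299387],[.48178,-.27393,.08269],[-3.142,0,-2.831]),
([.22572488,.13255768,-.28829077,2.37870449,.36405286,.30127914,.73685396],[.4513,-.0479,.1473],[3.028,.341,2.672]),
([.69904778,.36140541,-1.26819591,2.39456385,1.51322676,.69105011,-.95344619],[.4993,.0545,.1765],[2.765,.493,2.266])]
LO=np.array([-2.7,-.37,-1.27,.24,-1.31,.19,-2.76]);HI=np.array([2.7,2.16,1.26,2.4,4.45,1.91,2.76])
def fk(P,S,q):
    h,a,b,c,e1,e2,e3,o1,o2,o3,o4,o5,o6,o7,x0=P; p=np.array([0,0,h]);Q=R.identity()
    for ax,ang,t in(("z",S[0]*q[0]+o1,[x0,0,0]),("y",q[1]+o2,[0,0,a]),("z",S[1]*q[2]+o3,[e1,0,0]),("y",q[3]+o4,[e2,0,b]),("z",S[2]*q[4]+o5,[0,0,0]),("y",q[5]+o6,[e3,0,c]),("z",S[3]*q[6]+o7,[0,0,0])):
        Q=Q*R.from_euler(ax,ang); p=p+Q.apply(t)
    return p,Q
def solve(S):
    def f(P): return np.concatenate([np.r_[(fk(P,S,q)[0]-t)*1,(fk(P,S,q)[1].inv()*R.from_euler("xyz",e)).as_rotvec()*.5] for q,t,e in DAT]+[.002*np.r_[P[4:7],P[8:13],P[14]]])
    return min((least_squares(f,[.35,.4,.4,.3,0,0,0,-.066,0,0,0,0,0,o7,0]) for o7 in(0,1.57,3.14,-1.57)),key=lambda s:s.cost)
E
python3 - <<'E'
from kin import *
import itertools,json
best=min(((solve(S),S) for S in itertools.product((1,-1),repeat=4)),key=lambda s:s[0].cost)
s,S=best; print(S,s.cost,np.round(s.x,3).tolist()); json.dump([s.x.tolist(),S],open("kin.json","w"))
for q,t,e in DAT: p,Q=fk(s.x,S,q); print(np.round((p-t)*1000,1),np.round((Q.inv()*R.from_euler("xyz",e)).magnitude(),3))
E
```

```text
(-1, -1, -1, -1) 0.00027151015862463093 [0.302, 0.498, 0.44, 0.326, -0.013, -0.021, 0.002, -0.104, 0.025, 0.023, -0.01, -0.007, -0.018, 1.493, 0.006]
[ 9.9 -4.   3. ] 0.008
[-0.8 10.8  1.1] 0.006
[-2.2  2.3 -2.3] 0.007
[ 0.3  1.5 -3.6] 0.003
[ 0.2 10.  -1.8] 0.015
[-0.  -1.8  3.6] 0.014
```

```bash
cat >> kin.py <<'E'
import json
try: P,S=json.load(open("kin.json"))
except Exception: pass
def tgt(Rv,o):
    Rt=Rv*RVT.inv(); return o+Rv.apply([0,0,HG])+Rt.as_matrix()[:,2]*(.0187+OFF),Rt
def ik(t,Rt,q0,q3=None,w=.001):
    def f(q):
        p,Q=fk(P,S,q); e=np.r_[(p-t)*3,(Q.inv()*Rt).as_rotvec()]
        return np.r_[e, w*(q-q0)] if q3 is None else np.r_[e,.3*(q[2]-q3)]
    s=least_squares(f,np.clip(q0,LO+.01,HI-.01),bounds=(LO,HI)); p,Q=fk(P,S,s.x); return s.x,np.linalg.norm(p-t)+(Q.inv()*Rt).magnitude()*.3
E
python3 - <<'E'
from kin import *
np.set_printoptions(precision=2,suppress=True)
for side in("inlet","plate","outlet"):
  t,Rt=tgt(*vshow(side)); print(side)
  for q3 in np.arange(-1.2,1.21,.3):
    b=None
    for q7 in(-2,0,2):
      for q5 in (0,-1.,1.,3):
        q,e=ik(t,Rt,np.array([-q3*.6,.3,q3,2.2,q5,.6,q7]),q3)
        if b is None or e<b[1]: b=(q,e)
    print("%.1f"%q3,b[0],"err %.4f"%b[1])
E
```

```text
inlet
-1.2 [ 0.65  0.33 -1.2   2.4   1.52  0.64 -0.97] err 0.0075
-0.9 [ 0.43  0.21 -0.9   2.4   1.47  0.48 -0.94] err 0.0084
-0.6 [ 0.18  0.15 -0.6   2.4   1.42  0.4  -0.91] err 0.0092
-0.3 [-0.09  0.13 -0.3   2.4   1.38  0.34 -0.87] err 0.0097
0.0 [-0.36  0.12  0.    2.4   1.34  0.29 -0.83] err 0.0099
0.3 [-0.63  0.13  0.3   2.4   1.28  0.24 -0.78] err 0.0096
0.6 [-0.9   0.14  0.59  2.4   1.19  0.19 -0.7 ] err 0.0092
0.9 [-1.15  0.15  0.84  2.4   1.    0.19 -0.53] err 0.0189
1.2 [-1.39  0.35  1.26  2.4  -1.31  0.19  1.79] err 0.0126
plate
-1.2 [ 0.67  0.32 -1.2   2.4   1.53  0.63 -2.54] err 0.0000
-0.9 [ 0.44  0.2  -0.9   2.4   1.49  0.47 -2.52] err 0.0001
-0.6 [ 0.19  0.15 -0.6   2.4   1.45  0.39 -2.49] err 0.0009
-0.3 [-0.08  0.12 -0.3   2.4   1.41  0.33 -2.46] err 0.0015
0.0 [-0.35  0.12  0.    2.4   1.37  0.28 -2.43] err 0.0016
0.3 [-0.62  0.12  0.3   2.4   1.33  0.23 -2.39] err 0.0014
0.6 [-0.89  0.14  0.59  2.4   1.25  0.19 -2.31] err 0.0039
0.9 [-1.14  0.15  0.85  2.38  0.91  0.19 -1.99] err 0.0180
1.2 [-1.38  0.35  1.26  2.39 -1.31  0.19  0.23] err 0.0098
outlet
-1.2 [ 0.66  0.32 -1.2   2.4   1.52  0.64  2.17] err 0.0049
-0.9 [ 0.44  0.2  -0.9   2.4   1.47  0.48  2.2 ] err 0.0058
-0.6 [ 0.18  0.15 -0.6   2.4   1.43  0.39  2.23] err 0.0066
-0.3 [-0.09  0.13 -0.3   2.4   1.39  0.33  2.27] err 0.0071
0.0 [-0.36  0.12  0.    2.4   1.35  0.28  2.3 ] err 0.0073
0.3 [-0.63  0.12  0.3   2.4   1.3   0.23  2.35] err 0.0070
0.6 [-0.9   0.14  0.59  2.4   1.21  0.19  2.43] err 0.0069
0.9 [-1.15  0.15  0.84  2.4   1.02  0.19  2.6 ] err 0.0184
1.2 [-1.39  0.35  1.26  2.39 -1.31  0.19 -1.35] err 0.0116
```

A simple plan comes out of this: keep this posture, show the plate at q7≈-2.54, then turn back 270° for the outlet at q7≈+2.17. First I'll check the real valve pose here against the model.

Run:
```python
from ov import *
a,b=r.get_image("scene"),r.get_image("top");cv2.imwrite("pics/j_s.png",a);cv2.imwrite("pics/j_t.png",b)
p,Q,_=now(); Rv=Q*RVT; o=p-Q.apply([0,0,.0187+OFF])-Rv.apply([0,0,HG]); 
def V(Rv,o): return [tuple(Rv.apply(np.array([p,q],float))+o) for p,q in valve(0)]
k=W(ST,circ([-.13,0,.262],[0,.042,0],[-.042*s35,0,.042*c35]))
cv2.imwrite("pics/j1.png",np.hstack([crop(a,"scene",255,125,66,100,6,V(Rv,o)),crop(b,"top",205,175,66,100,6,V(Rv,o)+k)]))
print(proj("scene",o+Rv.apply([0,.038,.037])),proj("top",o+Rv.apply([0,.038,.037])))
```

```text
[[291.70881292 180.942773  ]] [[228.72826722 237.84756327]]
```

View pics/j1.png

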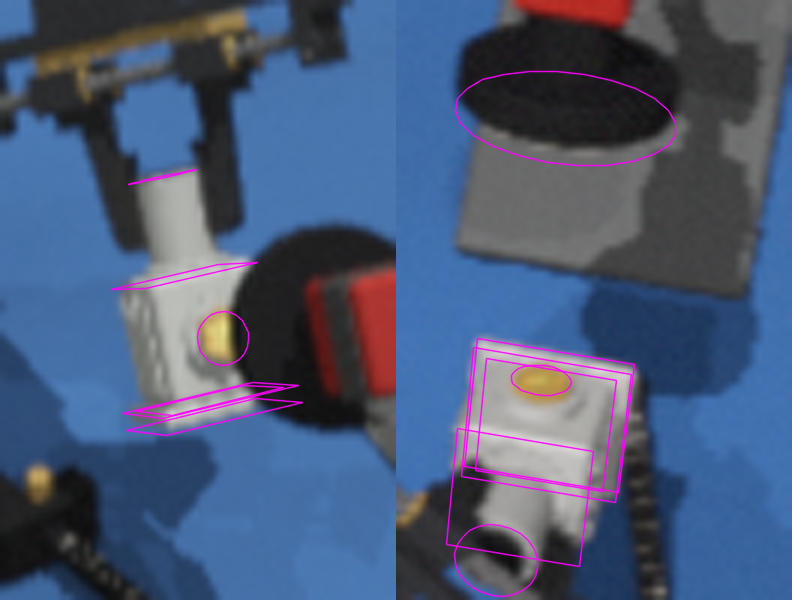

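The picture shows the valve square to the lens. The plug at top crop (541,381) lies on the model at (541,380), and the block edges run parallel to it. By measured TCP the distance is about 116 mm, so I'll hold here.

```bash
Z='[0.02,[0,0,0],[0,0,0]]'; python3 -m inch '[[0.02,[0,0,0],[0,0,0]],[0.02,[0,0,0],[0,0,0]],[0.02,[0,0,0],[0,0,0]],[0.02,[0,0,0],[0,0,0]],[0.02,[0,0,0],[0,0,0]],[0.02,[0,0,0],[0,0,0]],[0.02,[0,0,0],[0,0,0]],[0.02,[0,0,0],[0,0,0]],[0.02,[0,0,0],[0,0,0]],[0.02,[0,0,0],[0,0,0]]]' >/dev/null; python3 -m inch '[[0.02,[0,0,0],[0,0,0]],[0.02,[0,0,0],[0,0,0]],[0.02,[0,0,0],[0,0,0]],[0.02,[0,0,0],[0,0,0]],[0.02,[0,0,0],[0,0,0]]]';python3 - <<'E'
from h import *
gov(*vshow("inlet",.12),"inlet"); gov(*vshow("plate",.12),"plate"); print(now()[2]["joint_positions"])
E
```

```text
t: 9.65
tcp_pos: [0.4996, 0.0533, 0.1775]
ee_rot: [2.764, 0.495, 2.264]
force: [0.3, -0.4, -3.3]
opening: 0.0301
finger_force: 55.0
inlet shift [0.0039, -0.0032, -0.0009] turn [-0.0002, 0.003, -0.0013] tcp [0.495 0.054 0.175]
plate shift [-0.0039, 0.0022, -0.0009] turn [0.0022, 0.0025, 1.5695] tcp [0.503 0.052 0.181]
[ 0.70113248  0.35732368 -1.26718656  2.39522794  1.51422369  0.688433
 -0.95439858]
```

```bash
python3 -m inch '[[0.02,[0.004,-0.003,-0.001],[0,0,0]],[0.02,[0.004,-0.003,-0.001],[0,0,0]],[0.02,[0.004,-0.003,-0.001],[0,0,0]],[0.02,[0.004,-0.003,-0.001],[0,0,0]]]' >/dev/null
python3 - <<'E'
from h import *
gov(*vshow("inlet",.12),"inlet"); print(now()[2]["joint_positions"])
E
```

```text
inlet shift [0.0016, -0.0033, -0.0005] turn [-0.0028, 0.0015, -0.0013] tcp [0.495 0.054 0.175]
[ 0.69413182  0.35809585 -1.26719023  2.39518664  1.50796503  0.69303005
 -0.9550115 ]
```

```bash
python3 -m inch '[[0.02,[0,0,0],[0,0,0]],[0.02,[0,0,0],[0,0,0]],[0.02,[0,0,0],[0,0,0]],[0.02,[0,0,0],[0,0,0]],[0.02,[0,0,0],[0,0,0]],[0.02,[0,0,0],[0,0,0]],[0.02,[0,0,0],[0,0,0]],[0.02,[0,0,0],[0,0,0]],[0.02,[0,0,0],[0,0,0]],[0.02,[0,0,0],[0,0,0]]]' >/dev/null; python3 -m inch '[[0.02,[0,0,0],[0,0,0]],[0.02,[0,0,0],[0,0,0]],[0.02,[0,0,0],[0,0,0]]]';python3 - <<'E'
from h import *
gov(*vshow("inlet",.12),"inlet"); gov(*vshow("plate",.12),"plate")
E
```

```text
t: 11.35
tcp_pos: [0.4982, 0.055, 0.1768]
ee_rot: [2.767, 0.494, 2.265]
force: [-0.9, 0.7, -3.3]
opening: 0.0296
finger_force: 55.0
inlet shift [0.0016, -0.0033, -0.0005] turn [-0.0029, 0.0015, -0.0013] tcp [0.495 0.054 0.175]
plate shift [-0.0062, 0.0021, -0.0005] turn [-0.0011, 0.0034, 1.5695] tcp [0.503 0.052 0.181]
```

```bash
python3 -m inch '[[0.02,[0,0,0],[0,0,0.14]],[0.02,[0,0,0],[0,0,0.28]],[0.02,[0,0,0],[0,0,0.42]],[0.02,[0,0,0],[0,0,0.56]],[0.02,[-0.002,0,0],[0,0,0.7]],[0.02,[-0.003,0,0],[0,0,0.84]],[0.02,[-0.004,0.001,0],[0,0,0.98]],[0.02,[-0.005,0.001,0],[0,0,1.12]],[0.02,[-0.006,0.002,0],[0,0,1.26]],[0.02,[-0.006,0.002,0],[0,0,1.4]]]' >/dev/null; python3 -m inch '[[0.02,[0,0,0],[0,0,0.1]],[0.02,[0,0,0],[0,0,0.17]],[0.02,[0,0,0],[0,0,0.17]],[0.02,[0,0,0],[0,0,0.17]]]';python3 - <<'E'
from h import *
gov(*vshow("plate",.12),"plate"); print(now()[2]["joint_positions"])
E
```

```text
t: 12.75
tcp_pos: [0.5027, 0.0524, 0.1802]
ee_rot: [2.616, -0.327, 0.881]
force: [0.7, -0.2, -2.7]
opening: 0.0301
finger_force: 55.0
plate shift [0.0001, 0.0002, -0.0005] turn [0.0015, 0.0029, 0.0015] tcp [0.503 0.052 0.181]
[ 0.70838141  0.35327985 -1.26720606  2.384571    1.49414277  0.68289591
 -2.49533117]
```

Exact. I'll hold and then check in the image.

```bash
python3 -m inch '[[0.02,[0,0,0],[0,0,0]],[0.02,[0,0,0],[0,0,0]],[0.02,[0,0,0],[0,0,0]],[0.02,[0,0,0],[0,0,0]],[0.02,[0,0,0],[0,0,0]],[0.02,[0,0,0],[0,0,0]],[0.02,[0,0,0],[0,0,0]],[0.02,[0,0,0],[0,0,0]],[0.02,[0,0,0],[0,0,0]],[0.02,[0,0,0],[0,0,0]]]' >/dev/null; python3 -m inch '[[0.02,[0,0,0],[0,0,0]],[0.02,[0,0,0],[0,0,0]],[0.02,[0,0,0],[0,0,0]],[0.02,[0,0,0],[0,0,0]]]';python3 - <<'E'
from ov import *
a,b=r.get_image("scene"),r.get_image("top")
Rv,o=vshow("plate")
S=[tuple(Rv.apply(np.array([p,q],float))+o) for p,q in valve(0)+[([-.0285,-.02,.02],[-.0285,.02,.02]),([-.0285,.02,.02],[-.0285,.02,.054]),([-.0285,.02,.054],[-.0285,-.02,.054]),([-.0285,-.02,.054],[-.0285,-.02,.02])]]
cv2.imwrite("pics/k1.png",np.hstack([crop(a,"scene",255,125,66,100,6,S),crop(b,"top",205,175,66,100,6,S)]))
print(r.get_obs()["joint_positions"])
E
```

```text
t: 14.15
tcp_pos: [0.5027, 0.0524, 0.1802]
ee_rot: [2.617, -0.328, 0.879]
force: [0.4, 0.5, -3.7]
opening: 0.0302
finger_force: 55.0
[ 0.70833397  0.35329708 -1.26720124  2.38453162  1.494091    0.68288092
 -2.49725517]
```

View pics/k1.png

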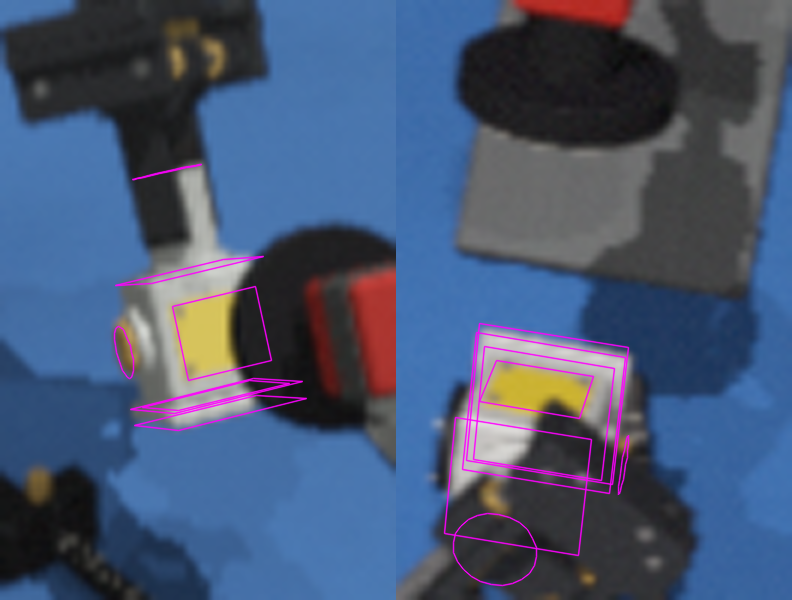

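The plate overlay lies on the yellow plate in both views, to within about 1 px. Now I'll turn back 270° to the outlet.

```bash
for i in 1 2 3; do python3 -m inch '[[0.02,[0,0,0],[0,0,-0.14]],[0.02,[0,0,0],[0,0,-0.28]],[0.02,[0,0,0],[0,0,-0.42]],[0.02,[0,0,0],[0,0,-0.56]],[0.02,[0,0,0],[0,0,-0.7]],[0.02,[0,0,0],[0,0,-0.84]],[0.02,[0,0,0],[0,0,-0.98]],[0.02,[0,0,0],[0,0,-1.12]],[0.02,[0,0,0],[0,0,-1.26]],[0.02,[0,0,0],[0,0,-1.4]]]' >/dev/null; done
python3 - <<'E'
from h import *
gov(*vshow("outlet",.12),"outlet"); print(now()[2]["joint_positions"])
E
```

```text
outlet shift [-0.0027, 0.0056, -0.0005] turn [0.0024, -0.0021, -0.5071] tcp [0.497 0.053 0.177]
[ 0.694976    0.34184618 -1.2483748   2.38486114  1.49038893  0.66954235
  1.70828493]
```

```bash
python3 -m inch '[[0.02,[0,0,0],[0,0,-0.13]],[0.02,[0,0.002,0],[0,0,-0.26]],[0.02,[-0.002,0.004,0],[0,0,-0.38]],[0.02,[-0.003,0.006,0],[0,0,-0.507]],[0.02,[-0.003,0.006,0],[0,0,-0.507]],[0.02,[-0.003,0.006,0],[0,0,-0.507]],[0.02,[-0.003,0.006,0],[0,0,-0.507]]]'
python3 - <<'E'
from h import *
gov(*vshow("outlet",.12),"outlet"); print(now()[2]["joint_positions"])
E
```

```text
t: 17.95
tcp_pos: [0.4984, 0.0537, 0.1769]
ee_rot: [-2.764, -0.491, -0.884]
force: [0.1, -0.3, -4.2]
opening: 0.0299
finger_force: 55.0
outlet shift [-0.0002, 0.0008, -0.0006] turn [0.0035, -0.001, -0.0083] tcp [0.497 0.053 0.177]
[ 0.69853939  0.35685659 -1.26702561  2.39484475  1.50643222  0.68977611
  2.18426009]
```

```bash
python3 -m inch '[[0.02,[0,0,0],[0,0,0]],[0.02,[0,0,0],[0,0,0]],[0.02,[0,0,0],[0,0,0]],[0.02,[0,0,0],[0,0,0]],[0.02,[0,0,0],[0,0,0]],[0.02,[0,0,0],[0,0,0]],[0.02,[0,0,0],[0,0,0]],[0.02,[0,0,0],[0,0,0]],[0.02,[0,0,0],[0,0,0]],[0.02,[0,0,0],[0,0,0]]]' >/dev/null; python3 -m inch '[[0.02,[0,0,0],[0,0,0]],[0.02,[0,0,0],[0,0,0]],[0.02,[0,0,0],[0,0,0]],[0.02,[0,0,0],[0,0,0]]]';python3 - <<'E'
from h import *
gov(*vshow("outlet",.12),"outlet")
p,Q,o=now(); z=Q.as_matrix()[:,2]; ax=np.cross(z,[0,0,-1]); Rt=R.from_rotvec(ax/np.linalg.norm(ax)*np.arcsin(np.linalg.norm(ax)))*Q
print("yaw",Rt.as_euler("xyz"))
gov(Rt*RVT,np.array([.4485,.281,.11]),"above tray")
E
```

```text
t: 19.35
tcp_pos: [0.4983, 0.0537, 0.1768]
ee_rot: [-2.766, -0.492, -0.882]
force: [-0.7, -0.5, -2.9]
opening: 0.03
finger_force: 55.0
outlet shift [-0.0001, 0.0007, -0.0006] turn [0.0037, -0.001, -0.0059] tcp [0.497 0.053 0.177]
yaw [-3.14159265  0.         -0.78608892]
above tray shift [-0.1943, -0.1266, -0.0315] turn [-0.3447, -0.5028, -0.0] tcp [0.448 0.281 0.152]
```

Run:
```python
from h import *
p,Q,o=now()
gov(down(-2.19)*RVT,np.array([.4485,.281,.11]),"above tray")
```

```text
above tray shift [-0.1943, -0.1266, -0.0315] turn [-0.6376, -0.175, 1.3572] tcp [0.448 0.281 0.152]
```

```bash
python3 -m inch '[[0.02,[-0.018,-0.0115,-0.006],[-0.058,-0.016,0.123]],[0.02,[-0.035,-0.023,-0.01],[-0.116,-0.032,0.247]],[0.02,[-0.053,-0.0345,-0.015],[-0.174,-0.048,0.37]],[0.02,[-0.071,-0.046,-0.02],[-0.232,-0.064,0.494]],[0.02,[-0.088,-0.0575,-0.022],[-0.29,-0.08,0.617]],[0.02,[-0.106,-0.069,-0.025],[-0.348,-0.095,0.74]],[0.02,[-0.124,-0.0805,-0.028],[-0.406,-0.11,0.864]],[0.02,[-0.141,-0.092,-0.03],[-0.464,-0.127,0.987]],[0.02,[-0.159,-0.104,-0.0315],[-0.522,-0.143,1.11]],[0.02,[-0.177,-0.115,-0.0315],[-0.58,-0.159,1.234]]]'
python3 - <<'E'
from h import *
gov(down(-2.19)*RVT,np.array([.4485,.281,.11]),"above tray"); print(now()[2]["joint_positions"])
E
```

```text
t: 20.35
tcp_pos: [0.4515, 0.262, 0.1563]
ee_rot: [-3.087, -0.019, -2.072]
force: [-0.7, 0.2, -3.9]
opening: 0.0301
finger_force: 55.0
above tray shift [-0.0153, 0.012, 0.0035] turn [-0.0558, -0.0153, 0.1182] tcp [0.448 0.281 0.152]
[ 0.17692392  0.64654886 -1.12691929  1.88368642  0.73274377  1.08448401
  1.38132816]
```

```bash
python3 -m inch '[[0.02,[-0.015,0.012,0.003],[-0.056,-0.015,0.118]],[0.02,[-0.015,0.012,0.003],[-0.056,-0.015,0.118]],[0.02,[-0.015,0.012,0.003],[-0.056,-0.015,0.118]]]' >/dev/null
python3 - <<'E'
from h import *
gov(down(-2.19)*RVT,np.array([.4485,.281,.01]),"low"); print(now()[2]["joint_positions"])
E
```

```text
low shift [-0.0024, 0.0012, 0.1002] turn [-0.0034, -0.0025, 0.0083] tcp [0.448 0.281 0.052]
[ 0.16611646  0.66565229 -1.11486492  1.86195469  0.69044975  1.06631181
  1.30221114]
```

```bash
python3 -m inch '[[0.02,[0,0,0.03],[0,0,0]],[0.02,[-0.002,0,0.06],[-0.003,-0.002,0]],[0.02,[-0.002,0,0.085],[-0.003,-0.002,0]],[0.02,[-0.002,0,0.1],[-0.003,-0.002,0]],[0.02,[-0.002,0,0.1],[-0.003,-0.002,0]],[0.02,[-0.002,0,0.1],[-0.003,-0.002,0]]]'
python3 - <<'E'
from ov import *
a,b=r.get_image("scene"),r.get_image("top")
p,Q,o=now(); Rv=Q*RVT; oo=p-Q.apply([0,0,.0187+OFF])-Rv.apply([0,0,HG]); print(oo,Rv.as_euler("xyz"),o["force"])
S=[tuple(Rv.apply(np.array([p,q],float))+oo) for p,q in valve(0)]
cv2.imwrite("pics/l1.png",np.hstack([crop(a,"scene",290,100,100,125,4,S),crop(b,"top",100,215,100,125,4,S)]))
E
```

```text
t: 21.25
tcp_pos: [0.4494, 0.2813, 0.0531]
ee_rot: [3.141, 0.002, -2.184]
force: [0.4, -0.1, -2.5]
opening: 0.0303
finger_force: 55.0
[0.44993619 0.2817001  0.01180816] [ 0.00236784 -0.00139348 -0.01338245] [-0.41924937 -0.70327269 -2.94737582]
```

View pics/l1.png

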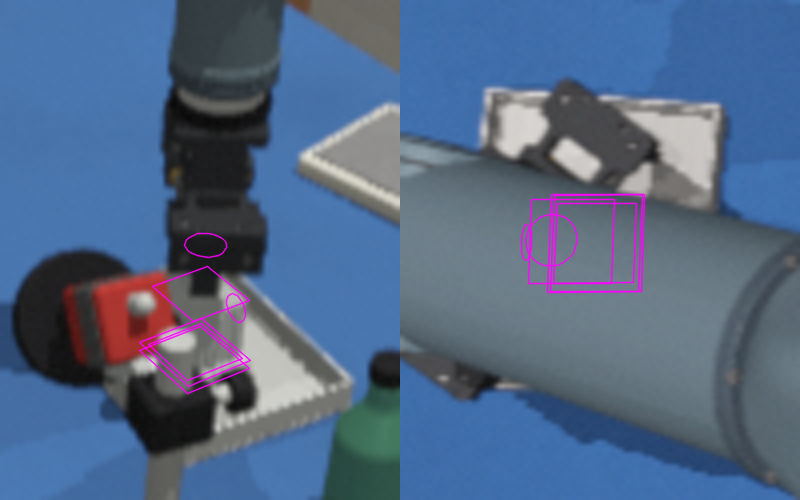

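The valve hangs over the tray floor, well inside the walls. I'll lower the last 9 mm and watch the force.

```bash
python3 -m inch '[[0.02,[0,0,0.003],[0,0,0]],[0.02,[0,0,0.005],[0,0,0]],[0.02,[0,0,0.007],[0,0,0]],[0.02,[0,0,0.007],[0,0,0]]]'; python3 -m inch '[[0.02,[0,0,0.001],[0,0,0]],[0.02,[0,0,0.002],[0,0,0]],[0.02,[0,0,0.002],[0,0,0]]]'
```

```text
t: 21.75
tcp_pos: [0.4492, 0.281, 0.0452]
ee_rot: [3.14, 0.001, -2.185]
force: [0.4, 0.6, -4.1]
opening: 0.0305
finger_force: 55.0
t: 22.05
tcp_pos: [0.45, 0.2815, 0.0448]
ee_rot: [-3.141, 0.002, -2.185]
force: [-1.1, -3.0, 11.6]
opening: 0.0297
finger_force: 55.0
```

Contact with the tray floor. I'll release and retreat straight up.

```bash
python3 -m inch '[[0.02,[0,0,-0.001],[0,0,0]],[0.036,[0,0,-0.001],[0,0,0]],[0.05,[0,0,-0.001],[0,0,0]],[0.07,[0,0,-0.001],[0,0,0]],[0.088,[0,0,-0.001],[0,0,0]],[0.088,[0,0,-0.001],[0,0,0]],[0.088,[0,0,-0.001],[0,0,0]],[0.088,[0,0,-0.001],[0,0,0]],[0.088,[0,0,-0.001],[0,0,0]],[0.088,[0,0,-0.001],[0,0,0]]]'; python3 -m inch '[[0.088,[0,0,-0.02],[0,0,0]],[0.088,[0,0,-0.05],[0,0,0]],[0.088,[0,0,-0.09],[0,0,0]],[0.088,[0,0,-0.13],[0,0,0]],[0.088,[0,0,-0.17],[0,0,0]],[0.088,[0,0,-0.2],[0,0,0]],[0.088,[0,0,-0.2],[0,0,0]]]'
python3 - <<'E'
from ov import *
a,b=r.get_image("scene"),r.get_image("top")
cv2.imwrite("pics/m1.png",np.hstack([crop(a,"scene",290,100,100,125,4,[]),crop(b,"top",100,215,100,125,4,[])]))
s0=cv2.imread("pics/scene0.png").astype(int)
for n,(x0,y0,x1,y1) in dict(gauge=(245,195,292,242),bottle=(368,185,396,242),rivet=(85,255,130,335)).items():
    print(n,np.abs(a[y0:y1,x0:x1].astype(int)-s0[y0:y1,x0:x1]).mean().round(1))
E
```

```text
t: 23.05
tcp_pos: [0.4491, 0.281, 0.0443]
ee_rot: [3.14, 0.001, -2.185]
force: [-0.7, -0.3, -0.4]
opening: 0.0878
finger_force: 0.0
t: 23.75
tcp_pos: [0.4507, 0.2827, 0.2483]
ee_rot: [-3.14, 0.007, -2.185]
force: [0.3, -0.1, 0.5]
opening: 0.0877
finger_force: 0.0
gauge 3.7
bottle 1.1
rivet 0.9
```

View pics/m1.png

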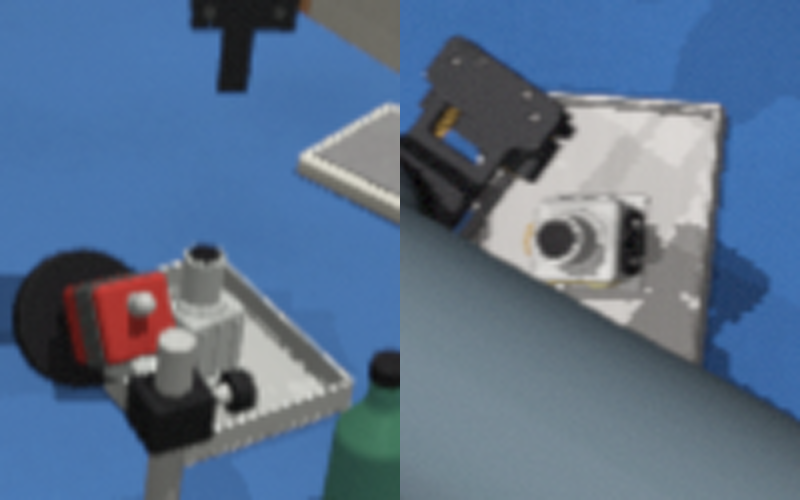

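The valve stands upright in the tray, at crop (205,310) and (580,240). The gripper is clear and the bystanders are where they were.

```bash
python3 -c "
from cell import r
print(r.sign_off())"
```

```text
the job is handed in; nothing more can be done
None
```

I showed the valve's inlet, plate and outlet sides to the camera in that order, each held still for over a second at about 12 cm, then stood it upright in the tray and let go; the job is handed in at about 24 s of the 67 s allowed.

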